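# Hold a leak probe centred in the guide bush of the reference-leak fixture

### The job

Check the leak probe against the reference nozzle: lift the blue rubber plug off the brass guide bush and stand it upright on the round rubber-topped rest, let it go, then take the orange-handled probe out of its holder and lower its rod through the bush, upright and never touching any part of the fixture, until the red ring on the rod is level with the top of the bush. Finish while still holding the probe there, still and centred in the bore; leave the other things on the bench where they are.

Things in the scene. Friction and masses are not known exactly. Their poses are not given: they have to be found in the camera images.
- guide: Fixed fixture: dark round foot 110 mm wide, 10 thick, brass nozzle in its middle (top 30 mm above the bench), four posts, square aluminium plate 84x84 mm with top at 100 mm (corner screws to 103). In it a brass bush, 40 mm outside, top at 106 mm, with a vertical through bore 24 mm wide, 28 long. Origin under the foot's centre; z up, on the bore axis; x, y along the plate's sides.
- guide_mouth (a point): Centre of the bore at the top of the brass bush (106 mm above the bench). z up.
- plug: Blue bell-shaped rubber plug, foot 38 mm across, 32 mm high with a narrow pale stub on top, loose; it starts standing upright on the brass bush, covering the bore. Origin at the centre of its underside, z up.
- plug_rest: Round aluminium pedestal fixed to the bench, 90 mm across, with a flat black rubber top 45 mm above the bench (86 mm across). Origin at the centre of its underside, z up. The plug goes on top. (Furniture to mind: the test cell's 40 mm upright post, 0.59 m high, stands at x 0.43, y -0.35, and a clear side panel runs back from it along y -0.33.)
- holder: Probe holder fixed to the bench: dark round foot 80 mm across, 10 mm thick, with an upright grey tube 36 mm outside, 14 mm inside, top 118 mm above the bench. Origin at the centre of the foot's underside, z up.
- probe: Loose probe, 0.12 kg: steel rod 8 mm thick, 100 mm long; above it a square orange handle 18x18x50 mm (100 to 150 mm above the tip, black button to 154). Red ring on the rod 60 mm above the tip. Starts upright, rod in the holder's tube, handle resting on the tube's top, tip 18 mm above the bench. Origin at the tip; z towards the handle; x, y square to the handle's flats.
- probe_tip (a point): Tip of the probe's rod, on its axis.
- probe_ring (a point): Centre of the red ring on the probe's rod, on the axis 60 mm above the tip.
- master_block: Bystander, leave alone: small cream block 50x62 mm, 66 mm high with a brass stub and a red button on top; origin at the centre of its underside.
- oring_jar: Bystander, leave alone: white jar with black lid, 63 mm across, 61 mm high; origin at the centre of its underside.
- grease_tin: Bystander, leave alone: round white tin with a blue lid, 72 mm across, 34 mm high; origin at the centre of its underside.
- marker_black: Bystander, leave alone: grey marker pen with black cap lying on the bench, 17x126 mm, 20 mm high, long axis y; origin at the centre of its underside.
- hex_key: Bystander, leave alone: black hex key lying flat, 34x92 mm, 5 mm thick, long axis y; origin at the centre of its underside.
Things that resemble listed ones, but are neither listed nor needed, are in the scene too. What is shaped like the plug but green is not meant.

How it is judged:
By the outcome, as a careful person would: the job done as asked, in the order asked, and still so for the second after the job is handed in, while the arm keeps its last pose, push and grip.
It also fails if it takes over 64 s, if anything falls off the work surface, if the arm or the gripper's body presses on something with over 40 N, if the wrist force passes 120 N, or if a joint passes its speed limit or range.

### The arm

A 7-joint arm with a two-finger parallel gripper is mounted at the origin on a cart in front of the work surface, level with it; the furniture and walls round the work are solid. World frame = base frame: x ahead of the robot, y to its left, z up, the work surface at z = 0. Lengths are in m, angles in rad, forces in N, time in s.
With the tool pointing down it reaches from about 0.425 to 0.925 m from the base axis. Payload 6.8 kg.
Tool frame: the origin (TCP) lies at the very end of the fingers, on their centre line; the grasp point (between the pads) lies 19 mm behind it; z points along the fingers, y is the line along which they close (so a half turn about z gives the same grasp; the last joint's range is limited). The gripper opens to 85 mm and grips with 20 to 120 N. Pads are 22 mm wide; open, the fingers measure 114 mm over their backs; the gripper's body (76 mm by 85 mm) begins 54 mm behind the grasp point. The pads swing forward as they close: fully open they stand 13 mm farther back than shut.
Start: joints at [-1.297, 0.477, 0.022, 1.555, -0.011, 1.109, -0.083], TCP at [0.251, 0.626, 0.231] pointing down, gripper open.
Joint ranges: [-2.96, 2.96], [-0.34, 2.1], [-1.41, 1.46], [0.24, 2.44], [-1.37, 4.51], [0.17, 1.92], [-2.96, 2.96]. Speed limits (rad/s): [2.39, 2.39, 3.14, 3.14, 3.14, 3.14, 3.14].

### API

Orientations are given as a unit quaternion [w, x, y, z].
In Python, from station import bot gives the robot as it stands. The module is installed in compiled form; this text tells all that it offers.
- The arm moves only by the shell command python3 -m jog 'ROWS' [OPENING] [FORCE]. ROWS is JSON, a list of rows, each a list of 4 numbers: the shift along the tool's x, y, z in cm, then the turn about the tool's z in rad. In form: [[x, y, z, spin], ...]. A call has 1 to 20 rows; each row is the pose to reach, as a shift and turn from the pose commanded when the call began, along the tool's axes at that moment; what a row does not reach only later rows make up. A row lasts 1/12 s, in which the tool goes at most 41.7 mm and 7.16 degrees, less where a joint would pass 70% of its speed; a pose out of reach is approached as far as the arm can. A call with a gripper value outside its range is refused whole. OPENING is the closure, from -1 (fully open) to 1 (shut), set as the call begins (- or left out, the last holds). The fingers move at their own pace and stop on an object; FORCE is the grip in N (left out, the last holds). Time passes only in rows, so rows that repeat a pose let the fingers close. It gives the time, the measured TCP pose, the force, the opening and the grip force at its end, in the units of the state.
- bot.get_obs(): the state, without advancing time (a new reading comes with each control period).
- bot.read_camera(name): name is "scene" or "top"; returns a dict with "pixels" (480x640x3 uint8, red, green, blue), "depth" (480x640 float32, m along the optical axis (not along the pixel's ray), 0 where there is no reading), "fovy" (degrees; the focal length in pixels is half the picture's height over the tangent of half this angle, whatever the lens; pixels are square), "cx", "cy" (the principal point, pixels), "pose" (4x4, takes a point from camera to world coordinates). Camera axes: x right, y down, z forward; pixel columns grow to the right and rows downward; lengths in m; the calibration is good to about 2 mm. A picture is of the moment at which its call begins.
- bot.hand_in(): hands the job in; it is judged then, once.
The state is a dict: "t": time; "q": joint angles; "joint_vel": joint speeds; "joint_torque": joint torques, N m; "eef_pos": TCP position; "tool_rot": TCP orientation; "contact_force": force on the tool from outside, world axes, zero at the start; "torque": the same for the moment, N m; "gripper_width": opening from 0.0 (shut) to 1.0 (fully open); "grasp_force": force on a finger pad.
Only numpy, scipy, OpenCV 4.12 (cv2) and the standard library are available. Lean on these libraries where they do the work, as an engineer would, in place of code of your own. Each camera call takes 0.05 s, during which the arm holds its last target. There are 200 camera calls.

## Working session

There is one attempt and no reset: what is moved stays moved. The work goes in short steps, Python scripts to look and compute and a shell command to move; the robot and the scene stay as the last step left them, time stands still between calls to the robot, and variables do not carry over. Pictures are saved under pics/ and viewed, at most 12 in all, crops included, and the job is handed in when it is done.

```bash
mkdir -p pics; cat > h.py <<'E'
import numpy as np, cv2
from station import bot
def cam(n):
    c=bot.read_camera(n); c['f']=240/np.tan(np.radians(c['fovy'])/2); c['pose']=np.array(c['pose']); return c
def ray(c,u,v,z):
    d=c['pose'][:3,:3]@np.array([(u-c['cx'])/c['f'],(v-c['cy'])/c['f'],1]); o=c['pose'][:3,3]
    return o+d*(z-o[2])/d[2]
def proj(c,p):
    q=c['pose'][:3,:3].T@(np.array(p)-c['pose'][:3,3]); return c['f']*q[0]/q[2]+c['cx'],c['f']*q[1]/q[2]+c['cy']
def pts(c):
    v,u=np.mgrid[:480,:640]; d=c['depth']
    P=np.stack([(u-c['cx'])/c['f']*d,(v-c['cy'])/c['f']*d,d],-1)@c['pose'][:3,:3].T+c['pose'][:3,3]
    P[d==0]=np.nan; return P
def save(c,n): cv2.imwrite('pics/'+n,c['pixels'][...,::-1])
E
python3 - <<'E'
from h import *
for n in('scene','top'):
    c=cam(n); save(c,n+'0.png'); print(n,c['fovy'],c['cx'],c['cy'],c['pose'].round(3).tolist())
o=bot.get_obs(); print({k:np.round(v,3).tolist() for k,v in o.items()})
E
```

```text
scene 43.97158368184741 328.4483388673555 232.30365148729848 [[0.621, -0.449, 0.642, -0.051], [-0.784, -0.363, 0.504, -0.593], [0.007, -0.816, -0.577, 0.668], [0.0, 0.0, 0.0, 1.0]]
top 57.50425113527222 319.97310617058866 242.50876087853516 [[-0.029, -0.984, 0.177, 0.419], [-1.0, 0.027, -0.015, -0.073], [0.01, -0.177, -0.984, 0.929], [0.0, 0.0, 0.0, 1.0]]
{'t': 0.1, 'q': [-1.297, 0.478, 0.022, 1.556, -0.011, 1.109, -0.083], 'joint_vel': [0.001, -0.002, -0.0, -0.005, -0.0, 0.0, -0.0], 'joint_torque': [0.005, -59.776, 1.614, -28.196, 0.013, 0.005, -0.0], 'eef_pos': [0.251, 0.626, 0.23], 'tool_rot': [-0.0, 0.19, 0.982, -0.001], 'contact_force': [0.23, 0.191, -1.238], 'torque': [-0.059, -0.043, -0.03], 'grasp_force': 0.0, 'gripper_width': 0.999}
```

View pics/scene0.png

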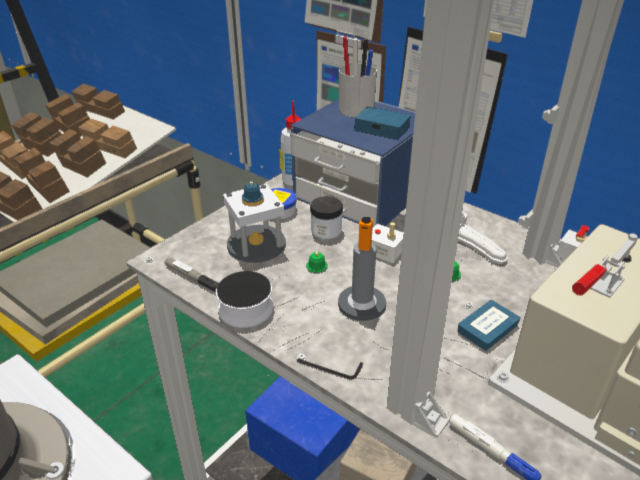

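View pics/top0.png

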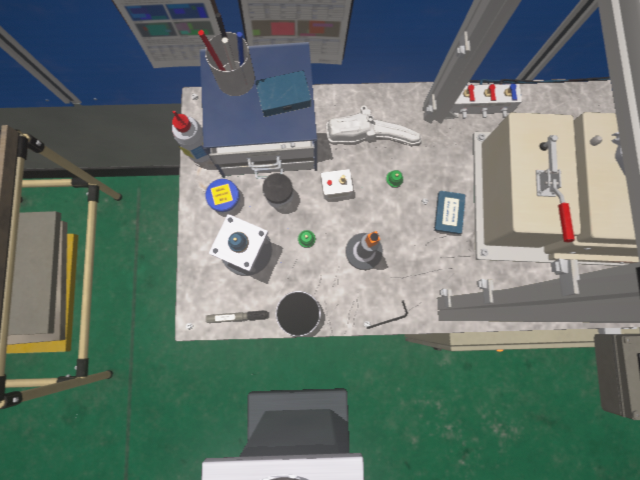

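```bash
cat > m.py <<'E'
from h import *
def big(m,box):
    x0,y0,x1,y1=box; k=np.zeros(m.shape,np.uint8); k[y0:y1,x0:x1]=m[y0:y1,x0:x1]
    n,l,s,ce=cv2.connectedComponentsWithStats(k); i=1+np.argmax(s[1:,4]); return (l==i).astype(np.uint8)
t=cam('top');s=cam('scene')
for n,c,bx in(('top',t,dict(plate=(205,210,275,275),rest=(270,285,330,340),plug=(220,225,255,260),han=(355,225,390,255),ped=(270,285,330,340))),
            ('scene',s,dict(plate=(215,180,300,230),rest=(210,265,280,310),plug=(238,175,266,210),han=(350,215,380,255)))):
    hsv=cv2.cvtColor(c['pixels'],cv2.COLOR_RGB2HSV);H,S,V=cv2.split(hsv);P=pts(c)
    M=dict(plate=(V>170)&(S<50),rest=V<70,plug=(H>90)&(H<115)&(S>80),han=(H<22)&(S>150)&(V>90))
    Z=dict(plate=.1,rest=.045,plug=.122,han=.168)
    for k in M:
        m=big(M[k],bx[k]); cn=max(cv2.findContours(m,0,2)[0],key=cv2.contourArea)
        w=np.array([ray(c,*p[0],Z[k])[:2] for p in cn]); 
        hull=cv2.convexHull((w*1000).astype(np.float32)); 
        q=P[m>0]; q=q[~np.isnan(q[:,0])]
        print(n,k,m.sum(),'rect',np.round(cv2.minAreaRect(hull),1).tolist() if 0 else cv2.minAreaRect(hull),'circ',cv2.minEnclosingCircle(hull),'z',np.percentile(q[:,2],[2,50,98]).round(3))
        if k=='han' : 
            for zz in((.16,.171),(.12,.168)):
                g=q[(q[:,2]>zz[0])&(q[:,2]<zz[1])]; print('  pts',len(g),g.mean(0).round(4),g.min(0).round(4),g.max(0).round(4))
        if k=='plug': print('  ',q.min(0).round(3),q.max(0).round(3))
    # holder tube top + furniture heights
b=lambda c,x0,y0,x1,y1,n:cv2.imwrite('pics/'+n,np.hstack([cv2.resize(c['pixels'][y:y+60,x:x+60,::-1],(400,400),interpolation=2) for x,y in((x0,y0),(x1,y1))]))
b(t,210,212,338,220,'ct.png'); b(s,222,165,335,215,'cs.png')
P=pts(t); print('cabinet max',np.nanmax(P[60:170,205:315,2]),'front x at',np.nanmin(P[145:160,210:310,0]), 'bottle',np.nanmax(P[110:160,170:205,2]),P[135,185])
E
python3 m.py
```

```text
top plate 3108 rect ((574.1239013671875, 70.1532211303711), (135.2130126953125, 125.0857925415039), 88.49921417236328) circ ((576.9951782226562, 70.58341217041016), 89.80400085449219) z [-0.002  0.003  0.104]
top rest 848 rect ((423.36407470703125, -40.823787689208984), (54.62371826171875, 77.63248443603516), 11.667440414428711) circ ((434.4322204589844, -38.10487365722656), 39.26112747192383) z [0.042 0.046 0.049]
top plug 47 rect ((574.3457641601562, 73.44351959228516), (17.725215911865234, 17.45225715637207), 66.5020751953125) circ ((575.140380859375, 73.52127075195312), 9.780670166015625) z [0.13  0.132 0.135]
   [0.563 0.064 0.129] [0.582 0.081 0.135]
top han 35 rect ((560.5999145507812, -174.173095703125), (16.931055068969727, 11.254537582397461), 23.549663543701172) circ ((561.5554809570312, -176.18492126464844), 9.056312561035156) z [0.158 0.168 0.173]
  pts 29 [ 0.5589 -0.1743  0.1676] [ 0.553  -0.1825  0.1619] [ 0.5685 -0.17    0.1709]
  pts 18 [ 0.5573 -0.1747  0.1648] [ 0.553  -0.1825  0.1537] [ 0.5626 -0.1701  0.168 ]
scene plate 915 rect ((590.880615234375, 68.994514465
[... 416 characters left out ...]
844), (64.23702239990234, 31.242727279663086), 45.08391189575195) circ ((570.7349853515625, 66.02857208251953), 32.22188949584961) z [0.111 0.123 0.134]
   [0.554 0.052 0.11 ] [0.587 0.081 0.136]
scene han 353 rect ((536.5984497070312, -200.1912078857422), (78.5492172241211, 19.358978271484375), 34.970054626464844) circ ((538.9423828125, -203.54244995117188), 39.670509338378906) z [0.122 0.149 0.171]
  pts 95 [ 0.5582 -0.186   0.1662] [ 0.5517 -0.1928  0.1601] [ 0.575  -0.1739  0.1709]
  pts 309 [ 0.5562 -0.1862  0.1455] [ 0.551  -0.1943  0.1213] [ 0.575  -0.1739  0.168 ]
cabinet max 0.27162138084501075 front x at 0.72605929492048 bottle 0.18802918579097105 [0.78370898 0.17147676 0.12433153]
```

View pics/ct.png

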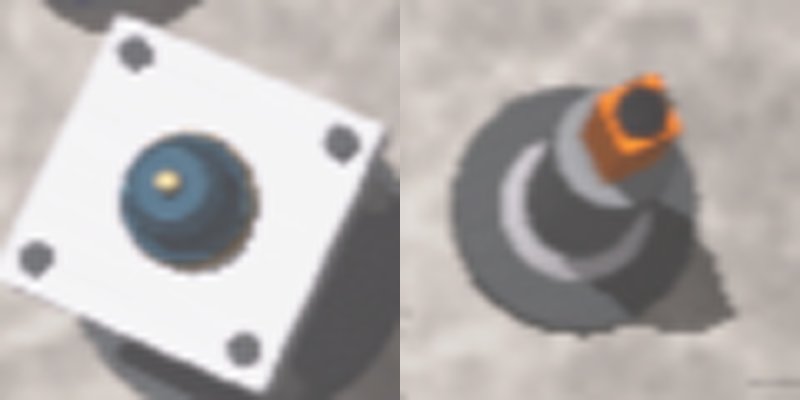

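View pics/cs.png

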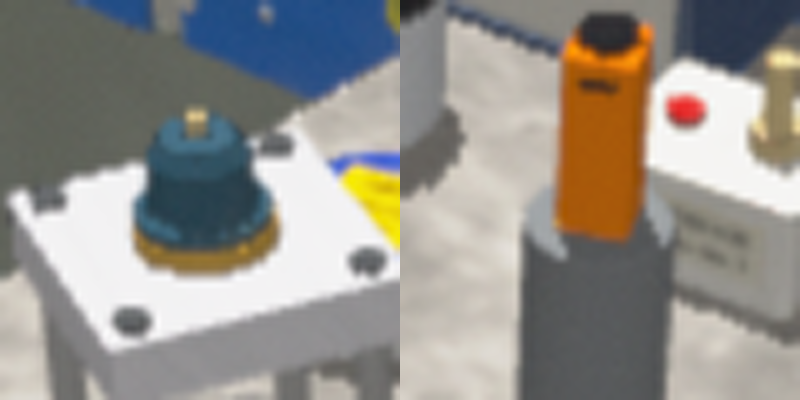

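```bash
cat > e.py <<'E'
from h import *
t=cam('top');s=cam('scene'); k=400/60
def R(c,off,L,z): return np.array([ray(c,off[0]+(u+.5)/k-.5,off[1]+(v+.5)/k-.5,z)[:2] for u,v in L])*1000
def show(n,a):
    e=np.roll(a,-1,0)-a; print(n,'mean',a.mean(0).round(1),'len',np.hypot(*e.T).round(1),'ang',np.degrees(np.arctan2(e[:,1],e[:,0])).round(1))
show('screws top',R(t,(210,212),[(135,53),(342,142),(244,350),(36,258)],.103))
show('corners top',R(t,(210,212),[(118,15),(384,127),(266,392),(-2,280)],.100))
show('screws scn',R(s,(222,165),[(276,145),(367,262),(132,322),(48,197)],.103))
show('plugfoot top',R(t,(210,212),[(120,200),(258,200)],.109)); show('plugfoot top',R(t,(210,212),[(189,131),(189,270)],.109))
show('handle top',R(t,(338,220),[(197,103),(258,75),(283,130),(228,155)],.168))
show('button top',R(t,(338,220),[(243,111)],.172))
show('handle bot scn',R(s,(335,215),[(157,228),(230,240)],.118))
show('handle top scn',R(s,(335,215),[(165,62),(240,70),(253,32)],.168))
show('button scn',R(s,(335,215),[(210,24)],.172))
show('tubetop scn',R(s,(335,215),[(122,203),(273,203)],.118))
show('tubetop top',R(t,(338,220),[(155,150),(290,150)],.118))
show('rest?',R(t,(0,0),[(299*k,314*k)],.045))
E
python3 e.py
```

```text
screws top mean [573.6  71.3] len [66.  66.  65.8 65.7] ang [-115.   154.7   64.6  -25.1]
corners top mean [573.5  71.1] len [85.  83.6 84.1 84.3] ang [-114.6  155.9   65.8  -23.5]
screws scn mean [573.6  70. ] len [66.7 65.6 68.2 65.6] ang [-115.4  155.    64.6  -26.3]
plugfoot top mean [572.5  70.3] len [39.3 39.3] ang [-91.5  88.5]
plugfoot top mean [572.4  70.3] len [40.3 40.3] ang [-179.8    0.2]
handle top mean [ 563.4 -180.6] len [18.1 16.2 16.3 16.2] ang [ -66.7 -158.7  113.    27.9]
button top mean [ 563.9 -180.5] len [0.] ang [0.]
handle bot scn mean [ 559.2 -183.4] len [17.2 17.2] ang [-66.6 113.4]
handle top scn mean [ 561.9 -186.1] len [16.8 15.6 23.7] ang [-61.8  24.3 159.2]
button scn mean [ 565.6 -180.7] len [0.] ang [0.]
tubetop scn mean [ 569.6 -177.1] len [35.3 35.3] ang [-51.1 128.9]
tubetop top mean [ 563.1 -181.8] len [38.3 38.3] ang [-91.5  88.5]
rest? mean [435.1 -39.9] len [0.] ang [0.]
```

```bash
cat > d.py <<'E'
import sys
from h import *
from scipy.spatial.transform import Rotation as Ro
o=bot.get_obs(); w=o['tool_rot']; R=Ro.from_quat([*w[1:],w[0]]).as_matrix(); p=np.array(o['eef_pos'])
a=[float(v) for v in sys.argv[1:]]
y=np.degrees(np.arctan2(R[1,1],R[0,1]))
print('pos',(p*1000).round(1),'yawy',round(y,1),'tilt z',R[:,2].round(4),'q',np.round(o['q'],2),'t',o['t'],'F',np.round(o['contact_force'],1),'g',o['gripper_width'],o['grasp_force'])
if a: print('shift cm',(R.T@(np.array(a[:3])/1000-p)*100).round(2),'spin',np.radians((y-a[3]+180)%360-180).round(3))
E
python3 d.py 573.3 70.7 200 65
```

```text
pos [251.5 626.2 231. ] yawy 68.1 tilt z [-1.e-04 -6.e-04 -1.e+00] q [-1.3   0.48  0.02  1.56 -0.01  1.11 -0.08] t 0.3 F [ 0.9  0.2 -0.1] g 1.003766230344974 0.0
shift cm [-50.57 -39.56   3.12] spin 0.055
```

```bash
python3 -m jog '[[-3,-2.4,0,0],[-6.3,-4.9,0,0],[-9.5,-7.4,0,0],[-12.6,-9.9,0,0],[-15.8,-12.4,0,0],[-19,-14.8,0,0],[-22.1,-17.3,0.5,0.05],[-25.3,-19.8,0.5,0.05],[-28.5,-22.3,1,0.05],[-31.6,-24.7,1,0.05],[-34.8,-27.2,1.5,0.05],[-37.9,-29.7,1.5,0.05],[-41.1,-32.2,2,0.05],[-44.2,-34.6,2.5,0.05],[-47,-36.8,3,0.05],[-49,-38.4,3,0.05],[-50.57,-39.56,3.1,0.055],[-50.57,-39.56,3.1,0.055]]' -1; python3 d.py 573.3 70.7 112 65
```

```text
t: 1.8
eef_pos: [0.5752, 0.0654, 0.2003]
tool_rot: [0.001, 0.22, 0.975, -0.001]
contact_force: [0.7, 0.3, 0.2]
gripper_width: 0.999
grasp_force: 0.0
pos [575.2  65.4 200.3] yawy 64.6 tilt z [ 0.0013 -0.0024 -1.    ] q [-0.44  0.36  0.28  1.84 -0.11  0.96  1.01] t 1.8 F [0.7 0.3 0.2] g 0.9993977759919793 0.0
shift cm [0.41 0.41 8.83] spin -0.008
```

```bash
python3 -m jog '[[0,0,0,0],[0,0,0,0],[0,0,0,0]]'; python3 d.py 573.3 70.7 107 65
```

```text
t: 2.05
eef_pos: [0.5728, 0.0725, 0.2003]
tool_rot: [-0.0, 0.216, 0.976, 0.0]
contact_force: [0.8, -0.2, 0.8]
gripper_width: 0.994
grasp_force: 0.0
pos [572.8  72.5 200.3] yawy 65.1 tilt z [-4.e-04  7.e-04 -1.e+00] q [-0.45  0.35  0.27  1.84 -0.12  0.96  1.01] t 2.05 F [ 0.8 -0.2  0.8] g 0.9942500361056396 0.0
shift cm [-0.12 -0.15  9.33] spin 0.002
```

```bash
python3 -m jog '[[-0.05,-0.1,2,0],[-0.05,-0.1,4,0],[-0.05,-0.1,5.5,0],[-0.05,-0.1,6.5,0],[-0.05,-0.1,7.5,0],[-0.05,-0.1,8.3,0],[-0.05,-0.1,9,0],[-0.05,-0.1,9.3,0],[-0.05,-0.1,9.3,0],[-0.05,-0.1,9.3,0],[-0.05,-0.1,9.3,0]]' ; python3 d.py 573.3 70.7 107 65; python3 -m jog '[[0,0,0,0],[0,0,0,0],[0,0,0,0],[0,0,0,0],[0,0,0,0],[0,0,0,0],[0,0,0,0],[0,0,0,0],[0,0,0,0],[0,0,0,0]]' 1 25; python3 d.py 573.3 70.7 107 65
```

```text
t: 2.97
eef_pos: [0.5738, 0.0698, 0.1078]
tool_rot: [0.0, 0.217, 0.976, 0.0]
contact_force: [-0.1, -0.6, 0.4]
gripper_width: 1.004
grasp_force: 0.0
pos [573.8  69.8 107.8] yawy 65.0 tilt z [ 9.e-04  2.e-04 -1.e+00] q [-0.42  0.47  0.24  1.91 -0.16  0.77  1.05] t 2.9667 F [-0.1 -0.6  0.4] g 1.003822078838144 0.0
shift cm [0.09 0.06 0.08] spin -0.001
t: 3.8
eef_pos: [0.5735, 0.0697, 0.1077]
tool_rot: [0.0, 0.217, 0.976, 0.0]
contact_force: [-2.0, -0.1, 5.4]
gripper_width: 0.406
grasp_force: 24.7
pos [573.5  69.7 107.7] yawy 65.0 tilt z [ 2.e-04  1.e-04 -1.e+00] q [-0.42  0.47  0.24  1.91 -0.16  0.77  1.05] t 3.8 F [-2.  -0.1  5.4] g 0.40624819174031046 24.69390206504613
shift cm [0.06 0.08 0.07] spin -0.001
```

```bash
python3 -m jog '[[0,0,-0.3,0],[0,0,-1,0],[0,0,-2,0],[0,0,-3.5,0],[0,0,-5.5,0],[0,0,-7,0],[0,0,-8,0],[0,0,-8,0],[0,0,-8,0]]' - 35; python3 d.py 436 -38.8 150 65; python3 - <<'E'
from h import *
t=cam('top');s=cam('scene')
cv2.imwrite('pics/lift.png',np.hstack([cv2.resize(s['pixels'][110:250,190:330,::-1],(400,400)),cv2.resize(t['pixels'][180:300,180:300,::-1],(400,400))]))
E
```

```text
t: 4.55
eef_pos: [0.5736, 0.0699, 0.1877]
tool_rot: [0.0, 0.217, 0.976, 0.0]
contact_force: [-0.0, -0.7, -0.3]
gripper_width: 0.402
grasp_force: 34.8
pos [573.6  69.9 187.7] yawy 65.0 tilt z [ 1.1e-03  4.0e-04 -1.0e+00] q [-0.44  0.37  0.27  1.85 -0.12  0.93  1.02] t 4.55 F [-0.  -0.7 -0.3] g 0.40197918121598225 34.84333008527756
shift cm [  7.88 -15.67   3.76] spin -0.0
```

View pics/lift.png

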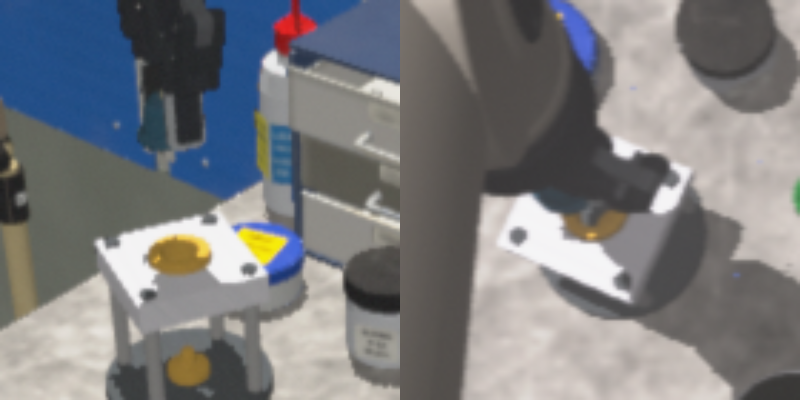

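```bash
python3 -m jog '[[0.5,-1,0,0],[1.6,-3.2,0,0],[2.8,-5.6,0,0],[4,-8,0,0],[5.2,-10.4,0.5,0],[6.3,-12.6,1.5,0],[7.2,-14.3,2.5,0],[7.7,-15.3,3.5,0],[7.88,-15.67,4,0],[7.88,-15.67,4,0],[7.88,-15.67,4,0],[7.88,-15.67,4,0]]'; python3 d.py 436 -38.8 47.5 65
```

```text
t: 5.65
eef_pos: [0.4367, -0.0384, 0.1477]
tool_rot: [0.0, 0.216, 0.976, 0.0]
contact_force: [-0.2, -0.0, -0.9]
gripper_width: 0.394
grasp_force: 34.9
pos [436.7 -38.4 147.7] yawy 65.0 tilt z [ 1.e-03  1.e-04 -1.e+00] q [-0.33  0.2   0.31  2.2  -0.09  0.75  1.18] t 5.65 F [-0.2 -0.  -0.9] g 0.3943659248876896 34.86424664966762
shift cm [ 0.06 -0.08 10.02] spin 0.0
```

```bash
python3 -m jog '[[0,0,1,0],[0,0,2.5,0],[0,0,4,0],[0,0,5.5,0],[0,0,7,0],[0,0,8,0],[0,0,8.8,0],[0,0,9.3,0],[0,0,9.5,0],[0,0,9.5,0],[0,0,9.5,0]]'; python3 d.py 436 -38.8 47 65;python3 - <<'E'
from h import *
t=cam('top');s=cam('scene')
cv2.imwrite('pics/rest.png',np.hstack([cv2.resize(s['pixels'][220:340,180:300,::-1],(400,400)),cv2.resize(t['pixels'][240:360,240:360,::-1],(400,400))]))
E
```

```text
t: 6.57
eef_pos: [0.4362, -0.0388, 0.0527]
tool_rot: [0.0, 0.217, 0.976, 0.0]
contact_force: [-0.0, -0.4, -0.1]
gripper_width: 0.404
grasp_force: 34.9
pos [436.2 -38.8  52.7] yawy 65.0 tilt z [ 8.e-04  1.e-04 -1.e+00] q [-0.27  0.39  0.25  2.26 -0.2   0.51  1.27] t 6.5667 F [-0.  -0.4 -0.1] g 0.4037580538208905 34.86641672439873
shift cm [ 0.02 -0.01  0.57] spin -0.0
```

View pics/rest.png

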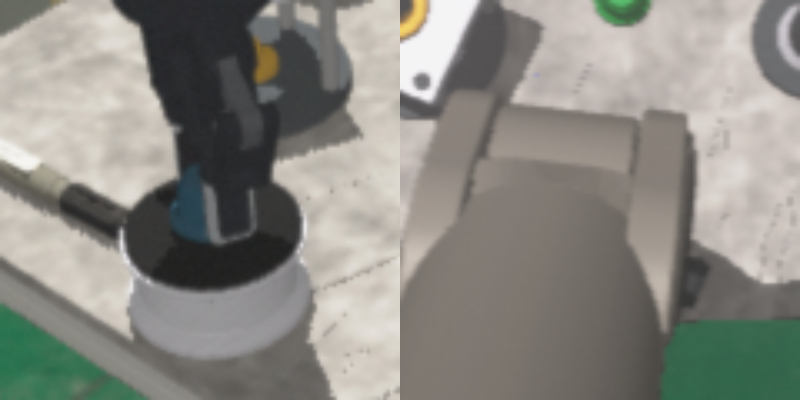

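```bash
python3 -m jog '[[0,0,0.2,0],[0,0,0.4,0],[0,0,0.5,0],[0,0,0.55,0],[0,0,0.6,0],[0,0,0.6,0],[0,0,0.6,0]]'; python3 d.py
```

```text
t: 7.25
eef_pos: [0.4357, -0.0388, 0.0468]
tool_rot: [-0.0, 0.217, 0.976, 0.0]
contact_force: [-1.8, 0.2, 9.6]
gripper_width: 0.397
grasp_force: 36.7
pos [435.7 -38.8  46.8] yawy 65.0 tilt z [-2.e-04  5.e-04 -1.e+00] q [-0.26  0.4   0.25  2.26 -0.2   0.5   1.28] t 7.25 F [-1.8  0.2  9.6] g 0.3972738310004937 36.71162302605808
```

```bash
python3 -m jog '[[0,0,0,0],[0,0,0,0],[0,0,0,0],[0,0,0,0],[0,0,0,0],[0,0,0,0],[0,0,-0.3,0],[0,0,-1,0],[0,0,-2,0],[0,0,-4,0],[0,0,-6.5,0],[0,0,-9.5,0],[0,0,-12.5,0],[0,0,-15,0],[0,0,-16.5,0],[0,0,-17,0],[0,0,-17,0]]' -1; python3 d.py 563.5 -180.8 215 24; python3 - <<'E'
from h import *
t=cam('top');s=cam('scene')
cv2.imwrite('pics/rel.png',np.hstack([cv2.resize(s['pixels'][220:340,180:300,::-1],(400,400)),cv2.resize(t['pixels'][240:360,240:360,::-1],(400,400))]))
E
```

```text
t: 8.67
eef_pos: [0.4365, -0.0389, 0.218]
tool_rot: [0.002, 0.217, 0.976, 0.001]
contact_force: [0.2, 0.3, 0.4]
gripper_width: 0.999
grasp_force: 0.0
pos [436.5 -38.9 218. ] yawy 65.0 tilt z [ 3.6e-03  9.0e-04 -1.0e+00] q [-0.37  0.09  0.34  2.13 -0.04  0.93  1.12] t 8.6667 F [0.2 0.3 0.4] g 0.9992335065720411 0.0
shift cm [-17.51  -7.49   0.33] spin 0.715
```

View pics/rel.png

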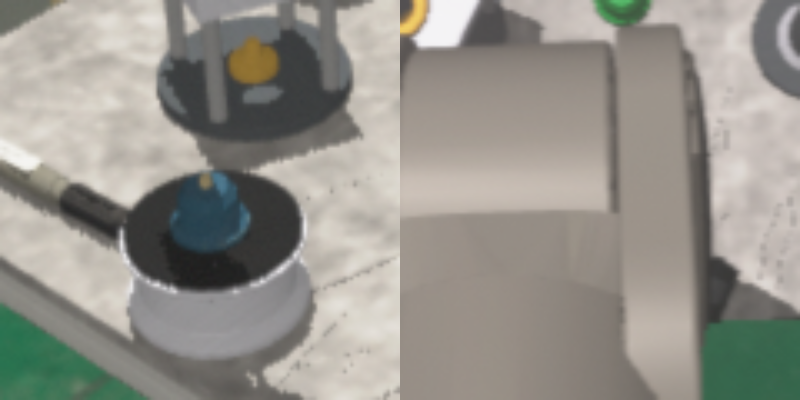

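```bash
python3 -m jog '[[-1,-0.4,0,0.1],[-3.2,-1.4,0,0.2],[-5.6,-2.4,0,0.3],[-8,-3.4,0,0.4],[-10.4,-4.4,0,0.5],[-12.8,-5.4,0,0.6],[-15,-6.4,0.1,0.7],[-16.6,-7.1,0.2,0.715],[-17.4,-7.4,0.3,0.715],[-17.51,-7.49,0.3,0.715],[-17.51,-7.49,0.3,0.715],[-17.51,-7.49,0.3,0.715],[-17.51,-7.49,0.3,0.715]]'; python3 d.py 563.5 -180.8 126 24; python3 - <<'E'
from h import *
t=cam('top');s=cam('scene')
cv2.imwrite('pics/pre.png',np.hstack([cv2.resize(s['pixels'][130:270,290:430,::-1],(400,400)),cv2.resize(t['pixels'][180:300,310:430,::-1],(400,400))]))
E
```

```text
t: 9.85
eef_pos: [0.562, -0.1797, 0.2131]
tool_rot: [-0.001, 0.544, 0.839, 0.0]
contact_force: [-0.5, 0.5, 0.2]
gripper_width: 1.0
grasp_force: 0.0
pos [ 562.  -179.7  213.1] yawy 24.1 tilt z [-7.e-04  1.e-03 -1.e+00] q [-0.18  0.38  0.5   1.81 -0.22  1.    0.83] t 9.85 F [-0.5  0.5  0.2] g 0.9997950619759794 0.0
shift cm [-0.17  0.09  8.71] spin 0.001
```

View pics/pre.png

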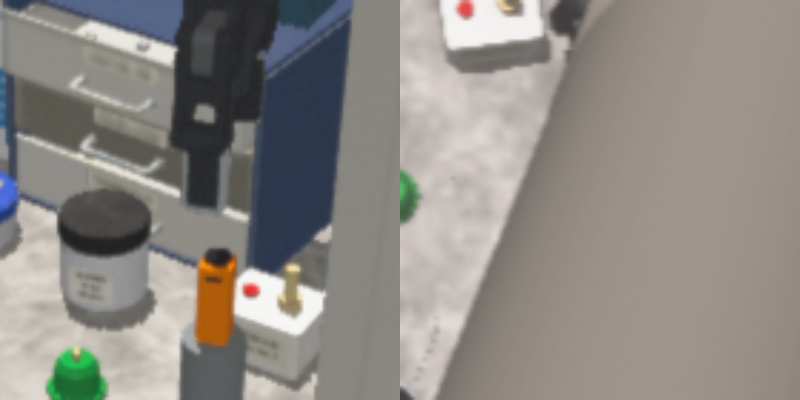

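```bash
python3 -m jog '[[-0.1,0.1,1,0],[-0.1,0.1,2.5,0],[-0.1,0.1,4,0],[-0.1,0.1,5.5,0],[-0.1,0.1,7,0],[-0.1,0.1,8,0],[-0.1,0.1,8.6,0],[-0.1,0.1,8.7,0],[-0.1,0.1,8.7,0],[-0.1,0.1,8.7,0],[-0.1,0.1,8.7,0]]'; python3 d.py 563.5 -180.8 126 24;  python3 -m jog '[[0,0,0,0],[0,0,0,0],[0,0,0,0],[0,0,0,0],[0,0,0,0],[0,0,0,0],[0,0,0,0],[0,0,0,0],[0,0,0,0],[0,0,0,0],[0,0,0,0],[0,0,0,0]]' 1 40; python3 d.py
```

```text
t: 10.87
eef_pos: [0.5646, -0.1816, 0.1271]
tool_rot: [0.001, 0.545, 0.839, 0.0]
contact_force: [0.9, -0.8, 0.4]
gripper_width: 1.006
grasp_force: 0.0
pos [ 564.6 -181.6  127.1] yawy 24.0 tilt z [ 1.6e-03 -2.0e-04 -1.0e+00] q [-0.14  0.49  0.46  1.88 -0.29  0.84  0.88] t 10.8667 F [ 0.9 -0.8  0.4] g 1.0055833921406145 0.0
shift cm [ 0.12 -0.07  0.11] spin -0.0
t: 11.87
eef_pos: [0.564, -0.1814, 0.1264]
tool_rot: [0.0, 0.545, 0.839, 0.0]
contact_force: [-1.5, 0.4, 3.4]
gripper_width: 0.206
grasp_force: 39.7
pos [ 564.  -181.4  126.4] yawy 24.0 tilt z [ 1.e-04  0.e+00 -1.e+00] q [-0.14  0.49  0.46  1.88 -0.29  0.84  0.88] t 11.8667 F [-1.5  0.4  3.4] g 0.20550020927822013 39.740052223205566
```

```bash
python3 -m jog '[[0,0,-0.5,0],[0,0,-1.5,0],[0,0,-3,0],[0,0,-4.5,0],[0,0,-6,0],[0,0,-7.5,0],[0,0,-9,0],[0,0,-10.5,0],[0,0,-12,0],[0,0,-13,0],[0,0,-13.5,0],[0,0,-13.5,0],[0,0,-13.5,0],[0,0,-13.5,0]]'; python3 d.py 573.5 70.8 262 24
```

```text
t: 13.03
eef_pos: [0.5635, -0.1811, 0.2604]
tool_rot: [-0.001, 0.545, 0.839, -0.0]
contact_force: [0.3, -0.1, -0.8]
gripper_width: 0.205
grasp_force: 39.5
pos [ 563.5 -181.1  260.4] yawy 24.0 tilt z [-1.6e-03  3.0e-04 -1.0e+00] q [-0.2   0.34  0.52  1.75 -0.19  1.1   0.8 ] t 13.0333 F [ 0.3 -0.1 -0.8] g 0.20511325721724977 39.51518476009369
shift cm [22.6  11.16 -0.16] spin 0.0
```

```bash
python3 -m jog '[[0.9,0.45,0,0],[2.5,1.2,0,0],[4.5,2.2,0,0],[6.8,3.4,0,0],[9.2,4.5,0,0],[11.6,5.7,0,0],[14,6.9,0,0],[16.4,8.1,0,0],[18.6,9.2,0,0],[20.4,10.1,0,0],[21.7,10.7,0,0],[22.4,11.1,0,0],[22.6,11.16,0,0],[22.6,11.16,0,0],[22.6,11.16,0,0],[22.6,11.16,0,0]]'; python3 d.py 573.5 70.8 262 24; python3 - <<'E'
from h import *
t=cam('top');s=cam('scene'); save(s,'s1.png');save(t,'t1.png')
cv2.imwrite('pics/over.png',np.hstack([cv2.resize(s['pixels'][110:250,190:330,::-1],(400,400),interpolation=2),cv2.resize(t['pixels'][180:300,180:300,::-1],(400,400),interpolation=2)]))
E
```

```text
t: 14.37
eef_pos: [0.574, 0.069, 0.2613]
tool_rot: [0.0, 0.546, 0.838, -0.0]
contact_force: [0.1, -0.9, -0.9]
gripper_width: 0.203
grasp_force: 39.5
pos [574.   69.  261.3] yawy 23.9 tilt z [-1.e-04 -5.e-04 -1.e+00] q [-0.57  0.3   0.43  1.78 -0.14  1.09  0.32] t 14.3667 F [ 0.1 -0.9 -0.9] g 0.203255246904431 39.51520800590515
shift cm [ 0.19  0.03 -0.07] spin -0.002
```

View pics/over.png

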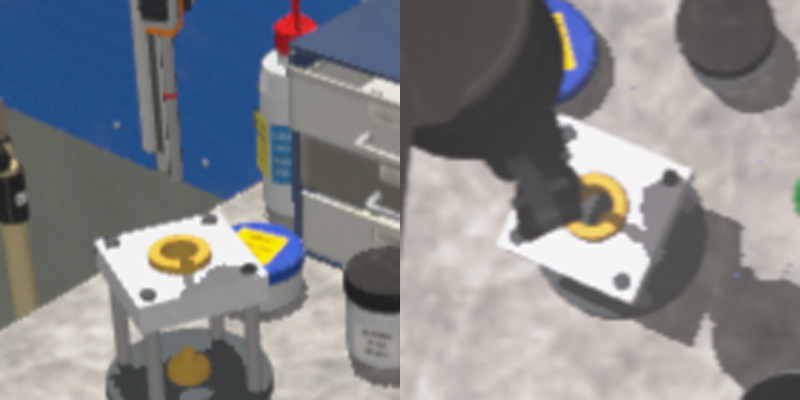

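```bash
cat > rod.py <<'E'
from h import *
import sys
s=cam('scene'); X,Y,zt=[float(v)/1000 for v in sys.argv[1:4]]
hsv=cv2.cvtColor(s['pixels'],cv2.COLOR_RGB2HSV).astype(int); H,S,V=hsv[...,0],hsv[...,1],hsv[...,2]
u,v=proj(s,(X,Y,zt+.06)); u,v=int(round(u)),int(round(v))
box=np.s_[v-12:v+13,u-10:u+11]
m=((H[box]<8)|(H[box]>172))&(S[box]>120)&(V[box]>70); a=np.argwhere(m)
c=a.mean(0)[::-1]+[u-10,v-12] if len(a) else None
print('ring px',c,len(a),'expected',np.round(proj(s,(X,Y,zt+.06)),1))
for z in (.01,.025,.04,.05,.07,.08,.09):
    p=proj(s,(X,Y,zt+z)); r=int(round(p[1])); c0=int(round(p[0]))
    # rod half-visible width: print row of V and S
    print(int(z*1000),np.round(p,1),'cols',c0-8,V[r,c0-8:c0+9].tolist(),S[r,c0-8:c0+9].tolist())
E
python3 rod.py 573.8 70 153
```

```text
ring px [249. 143.] 5 expected [248.2 143.4]
10 [250.2 169.5] cols 242 [99, 99, 98, 102, 103, 103, 93, 78, 109, 113, 108, 105, 133, 134, 137, 134, 133] [18, 15, 13, 20, 22, 22, 19, 7, 7, 9, 9, 24, 163, 190, 186, 188, 188]
25 [249.6 161.8] cols 242 [127, 118, 112, 83, 76, 103, 130, 115, 113, 110, 106, 120, 134, 135, 136, 135, 135] [2, 4, 9, 6, 7, 12, 14, 9, 7, 5, 17, 140, 188, 195, 188, 187, 189]
40 [249. 154.] cols 241 [135, 131, 124, 85, 68, 88, 125, 108, 111, 110, 104, 95, 130, 135, 135, 136, 136] [13, 16, 10, 9, 8, 6, 12, 7, 5, 7, 5, 32, 169, 185, 191, 188, 184]
50 [248.6 148.7] cols 241 [137, 129, 114, 72, 70, 104, 128, 114, 115, 111, 107, 121, 133, 133, 133, 133, 134] [13, 14, 13, 7, 7, 12, 14, 7, 9, 5, 14, 139, 186, 186, 190, 190, 188]
70 [247.8 138. ] cols 240 [137, 131, 122, 73, 70, 104, 129, 113, 112, 112, 103, 84, 128, 132, 133, 133, 134] [15, 14, 15, 10, 4, 10, 12, 7, 5, 7, 5, 52, 179, 187, 182, 186, 181]
80 [247.3 132.5] cols 239 [134, 130, 124, 95, 67, 78, 122, 91, 109, 114, 110, 107, 132, 134, 135, 134, 135] [15, 14, 12, 5, 4, 7, 13, 11, 5, 7, 7, 21, 156, 185, 176, 179, 181]
90 [246.9 127. ] cols 239 [136, 129, 121, 74, 69, 100, 130, 113, 114, 112, 107, 96, 130, 132, 133, 133, 134] [15, 16, 13, 10, 7, 10, 12, 7, 7, 7, 2, 32, 165, 185, 178, 182, 185]
```

```bash
python3 -m jog '[[0.08,0,0.3,0],[0.16,0,0.8,0],[0.16,0,1.5,0],[0.16,0,2.3,0],[0.16,0,2.8,0],[0.16,0,3.2,0],[0.16,0,3.2,0],[0.16,0,3.2,0],[0.16,0,3.2,0],[0.16,0,3.2,0]]'; python3 d.py 573.5 70.8 154.4 24; for i in 1 2 3; do python3 -m jog '[[0,0,0,0]]' | grep eef; done; python3 rod.py 573.7 70.6 121 | cut -c1-150;  python3 - <<'E'
from h import *
t=cam('top');s=cam('scene')
cv2.imwrite('pics/ins.png',np.hstack([cv2.resize(s['pixels'][150:230,210:290,::-1],(400,400),interpolation=2),cv2.resize(t['pixels'][210:270,205:265,::-1],(400,400),interpolation=2)]))
E
```

```text
t: 15.35
eef_pos: [0.5737, 0.072, 0.2297]
tool_rot: [0.0, 0.545, 0.839, 0.0]
contact_force: [0.3, 0.4, -1.3]
gripper_width: 0.208
grasp_force: 39.5
pos [573.7  72.  229.7] yawy 24.0 tilt z [ 7.e-04  2.e-04 -1.e+00] q [-0.56  0.33  0.42  1.82 -0.16  1.02  0.34] t 15.35 F [ 0.3  0.4 -1.3] g 0.20773817071037773 39.51468586921692
shift cm [-0.1  -0.07  7.53] spin 0.0
eef_pos: [0.5736, 0.072, 0.2296]
eef_pos: [0.5735, 0.072, 0.2296]
eef_pos: [0.5734, 0.072, 0.2295]
ring px [248.85714286 159.57142857] 7 expected [249.2 160.2]
10 [251.2 185.4] cols 243 [103, 103, 106, 102, 101, 99, 92, 110, 111, 105, 90, 108, 110, 111, 130, 169, 171] [20, 22, 26, 20, 23, 18, 8, 9, 7, 7, 8, 1
25 [250.6 178. ] cols 243 [100, 100, 100, 101, 102, 102, 112, 113, 110, 105, 103, 103, 104, 103, 102, 103, 102] [20, 23, 20, 23, 25, 15, 7, 7, 7, 5, 2
40 [250.  170.4] cols 242 [100, 100, 99, 100, 103, 106, 109, 113, 112, 105, 91, 133, 136, 136, 136, 134, 135] [15, 13, 15, 15, 17, 22, 7, 7, 9, 5, 42,
50 [249.6 165.3] cols 242 [133, 126, 114, 119, 122, 121, 115, 115, 111, 108, 131, 134, 133, 133, 133, 132, 133] [190, 174, 101, 9, 17, 13, 11, 11, 5, 
70 [248.8 155. ] cols 241 [135, 130, 124, 89, 67, 75, 109, 114, 111, 103, 86, 127, 134, 135, 136, 134, 135] [13, 14, 12, 9, 8, 3, 7, 7, 5, 0, 77, 179,
80 [248.4 149.7] cols 240 [137, 136, 131, 122, 74, 62, 72, 109, 114, 111, 111, 134, 135, 135, 134, 135, 134] [11, 11, 14, 13, 7, 4, 4, 5, 7, 5, 21, 15
90 [248.  144.4] cols 240 [136, 132, 126, 94, 67, 73, 107, 115, 113, 106, 92, 131, 134, 135, 136, 136, 136] [17, 15, 14, 8, 4, 3, 7, 7, 7, 7, 39, 169,
```

View pics/ins.png

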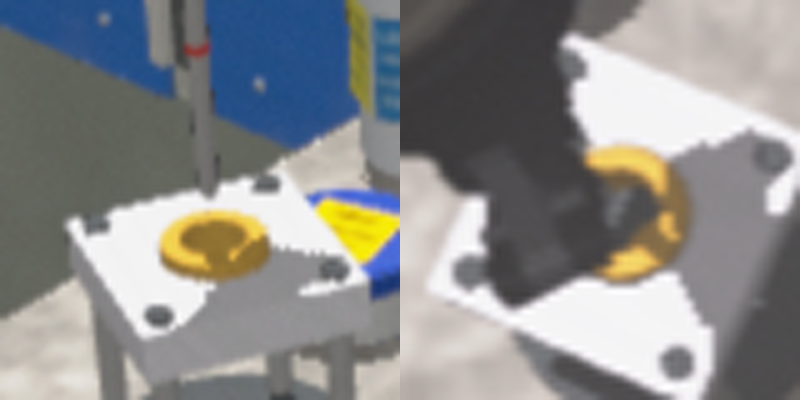

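```bash
python3 -m jog '[[-0.05,-0.02,0,0],[-0.11,-0.05,0,0],[-0.11,-0.05,0,0],[-0.11,-0.05,0.2,0],[-0.11,-0.05,0.6,0],[-0.11,-0.05,1.2,0],[-0.11,-0.05,1.9,0],[-0.11,-0.05,2.6,0],[-0.11,-0.05,3.3,0],[-0.11,-0.05,4,0],[-0.11,-0.05,4.7,0],[-0.11,-0.05,5.4,0],[-0.11,-0.05,6.1,0],[-0.11,-0.05,6.7,0],[-0.11,-0.05,7.2,0],[-0.11,-0.05,7.5,0],[-0.11,-0.05,7.5,0],[-0.11,-0.05,7.5,0],[-0.11,-0.05,7.5,0]]'; for i in 1 2; do python3 -m jog '[[0,0,0,0],[0,0,0,0],[0,0,0,0]]' | grep eef; done;python3 d.py 573.5 70.8 154.4 24; python3 rod.py 573.5 70.8 46 | cut -c1-150;  python3 - <<'E'
from h import *
t=cam('top');s=cam('scene')
cv2.imwrite('pics/fin.png',np.hstack([cv2.resize(s['pixels'][170:230,222:282,::-1],(400,400),interpolation=2),cv2.resize(s['pixels'][220:350,190:320,::-1],(400,400),interpolation=2)]))
E
```

```text
t: 17.33
eef_pos: [0.5736, 0.0708, 0.1546]
tool_rot: [0.0, 0.545, 0.839, 0.0]
contact_force: [0.7, 0.3, -1.2]
gripper_width: 0.209
grasp_force: 39.5
eef_pos: [0.5735, 0.0708, 0.1545]
eef_pos: [0.5734, 0.0707, 0.1543]
pos [573.4  70.7 154.3] yawy 24.0 tilt z [ 0.  0. -1.] q [-0.53  0.42  0.39  1.89 -0.21  0.87  0.38] t 17.8333 F [-0.6 -0.3 -0.5] g 0.20850224219049998 39.51497197151184
shift cm [ 0.    0.02 -0.01] spin 0.0
ring px [252.5        197.33333333] 6 expected [252.  197.5]
10 [253.9 220.7] cols 246 [149, 150, 147, 147, 148, 150, 150, 151, 148, 147, 149, 158, 161, 168, 173, 185, 180] [3, 5, 3, 3, 2, 5, 3, 5, 3, 3, 5, 6, 8
25 [253.3 213.9] cols 245 [143, 144, 145, 143, 144, 145, 146, 146, 147, 147, 148, 147, 147, 148, 148, 150, 150] [2, 2, 5, 4, 5, 4, 5, 3, 3, 2, 3, 0, 2
40 [252.8 206.9] cols 245 [237, 231, 172, 143, 142, 141, 141, 142, 144, 143, 142, 143, 144, 145, 146, 144, 142] [1, 1, 4, 2, 7, 4, 4, 5, 7, 7, 4, 2, 5
50 [252.4 202.2] cols 244 [161, 192, 223, 226, 158, 142, 143, 142, 141, 142, 141, 142, 144, 147, 146, 141, 136] [168, 173, 174, 175, 169, 165, 166, 16
70 [251.6 192.7] cols 244 [243, 243, 243, 242, 240, 232, 163, 119, 114, 111, 146, 234, 231, 172, 159, 162, 181] [6, 29, 68, 122, 150, 152, 100, 17, 7,
80 [251.3 187.8] cols 243 [114, 128, 150, 176, 181, 200, 214, 131, 115, 115, 127, 201, 242, 243, 243, 243, 241] [13, 8, 3, 4, 3, 4, 4, 2, 7, 7, 4, 5, 
90 [250.9 182.9] cols 243 [103, 103, 102, 102, 100, 102, 102, 113, 115, 112, 106, 103, 103, 103, 103, 101, 101] [22, 25, 20, 20, 20, 23, 15, 7, 7, 7,
```

View pics/fin.png

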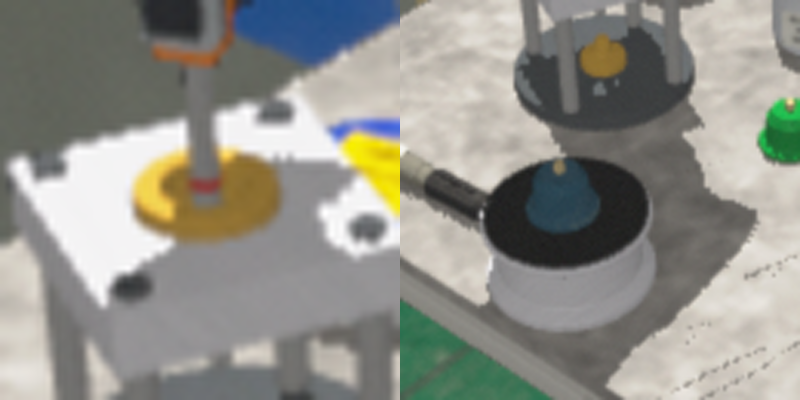

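```bash
python3 -c "
from station import bot
o=bot.get_obs(); print(o['t'],max(map(abs,o['joint_vel'])),o['eef_pos']); print(bot.hand_in())"
```

```text
17.9833 0.001116598952973247 [0.57333811 0.07076442 0.15426534]
the job is handed in; nothing more can be done
None
```

The job is handed in: the blue plug stands upright on the rubber-topped rest, and the probe is held still in the bush, with its red ring within about a millimetre of the bush top and the rod within about a millimetre of the bore's centre by camera; it took about 18 s, and neither the wrist-force readings nor the pictures showed the rod touching the fixture.

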